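# Cap check of the solvent bottles

## Task

Park the selector knob at the one-dot mark, and leave it there while you give every bottle's cap a test twist by its white grip, clockwise as in tightening, at least an eighth of a turn, and leave it where the twist leaves it: if the grey collar turns along, the cap was loose; if the grip slips round and the collar stays, it is tight. Stand the tight bottles upright in the white solvent tray and the loose ones upright in the steel tray with handles. Only when all are sorted, turn the selector to the three-dot mark; unscrew no cap, and leave the beaker and tip box where they are.

Things in the scene. Friction and masses are not known exactly. Their poses are not given: they have to be found in the camera images.
- bottle_1: square amber glass bottle, 62 x 62 mm in plan, paper label on its own -x side, body 75 mm high, then a sloping shoulder and a 30 mm neck; about 0.4 kg. Origin: centre of its underside, z up. On the neck a grey collar, 46 mm wide with a nub, 92 to 100 mm above the base; on the collar the white round cap grip, 40 mm wide, 102 to 132 mm. They cannot come off: lift the bottle by the grip
- collar_1 (a joint): turn of the collar (the threaded part of the cap) on bottle_1, rad; 0 at the start with its nub towards the label, grows clockwise from above (tightening). Loose: turns with the grip at 0.01 N m from -1.2 to 2.6 and stays where left. Tight: held fast. Which bottles are loose differs from start to start and cannot be seen
- grip_1 (a joint): turn of the white cap grip on its collar, rad; within 0.1 of zero at the start (the bar on its top towards the nub), grows clockwise from above. The grip is a slip clutch: it carries the collar along, but slips round it at 0.03 N m if the thread is tight. The standing bottle itself does not turn
- bottle_2: another bottle that looks just like bottle_1; four or five bottles are present in a run, an absent one reads None
- collar_2 (a joint): the same for bottle_2
- grip_2 (a joint): the same for bottle_2
- bottle_3: another bottle that looks just like bottle_1; four or five bottles are present in a run, an absent one reads None
- collar_3 (a joint): the same for bottle_3
- grip_3 (a joint): the same for bottle_3
- bottle_4: another bottle that looks just like bottle_1; four or five bottles are present in a run, an absent one reads None
- collar_4 (a joint): the same for bottle_4
- grip_4 (a joint): the same for bottle_4
- bottle_5: another bottle that looks just like bottle_1; four or five bottles are present in a run, an absent one reads None
- collar_5 (a joint): the same for bottle_5
- grip_5 (a joint): the same for bottle_5
- solvent_tray: solvent tray, fixed: white plastic, no handles, 270 mm (its x) by 164 mm (its y) outside, low walls 18 mm high and 4 mm thick, inner floor 4 mm above the bench. Origin: centre of its underside. It and the recap tray lie one on each side of the bottles, either way round; has room for six bottles in two rows
- recap_tray: recap tray, fixed: steel, with a loop handle at each end, 270 mm (its x) by 164 mm (its y) outside without the handles, walls 30 mm high and 4 mm thick, inner floor 4 mm above the bench. Origin: centre of its underside
- valve_module: selector valve, fixed beyond the bottles: low white box 110 mm (x) by 170 mm (y) by 50 mm high with a knob in the middle of its top. Four marks of 1, 2, 3 and 4 black dots, clockwise in this order, lie around the knob on the side facing the robot; the knob's white line points at the chosen one. Origin: centre of its underside
- knob_axis (a point): point on the knob's upright axis at the height to grip it, 31 mm above the module's top. The knob is a black disc of 42 mm diameter, 8 mm high, carrying a bar 44 mm long, 13 mm wide, whose top is 38 mm above the disc's underside; the white line runs from the middle to one end of the bar
- selector (a joint): angle of the selector knob, rad, grows clockwise seen from above; at 0 the white line points along the module's -x axis. It clicks into detents at -0.9 (1 dot), -0.3 (2 dots), 0.3 (3 dots) and 0.9 (4 dots); starts at 2, 3 or 4 dots (rarely balanced between two); under 0.25 N m to turn, end stops at -1.05 and 1.05
- beaker: bystander: glass beaker, 70 mm wide, 85 mm high, origin under its centre
- tip_box: bystander: blue plastic tip box 75 x 110 x 50 mm, origin under its centre
There are look-alikes about, which are no part of the job. Leave any yellow look-alike of the bottle_4 alone.

How it is judged (in metres and radians):
On the way, in this order (a step that is already met when the one before it is completed fails the run):
1. the selector is parked at the one-dot mark (value of joint selector below -0.78 rad), for 0.2 s.
2. with the selector still parked, every cap is tested and every bottle upright in its tray: steel if the collar turned, white if the grip slipped (((x of bottle_1 in the frame of recap_tray between -0.112 and 0.112 m and y of bottle_1 in the frame of recap_tray between -0.06 and 0.06 m and z of bottle_1 in the frame of recap_tray below 0.01 m and angle between bottle_1's own z axis and vertical below 0.12 rad and value of joint collar_1 above 0.35 rad) or (x of bottle_1 in the frame of solvent_tray between -0.112 and 0.112 m and y of bottle_1 in the frame of solvent_tray between -0.06 and 0.06 m and z of bottle_1 in the frame of solvent_tray below 0.01 m and angle between bottle_1's own z axis and vertical below 0.12 rad and value of joint grip_1 above 0.35 rad and value of joint collar_1 below 0.15 rad)) and ((x of bottle_2 in the frame of recap_tray between -0.112 and 0.112 m and y of bottle_2 in the frame of recap_tray between -0.06 and 0.06 m and z of bottle_2 in the frame of recap_tray below 0.01 m and angle between bottle_2's own z axis and vertical below 0.12 rad and value of joint collar_2 above 0.35 rad) or (x of bottle_2 in the frame of solvent_tray between -0.112 and 0.112 m and y of bottle_2 in the frame of solvent_tray between -0.06 and 0.06 m and z of bottle_2 in the frame of solvent_tray below 0.01 m and angle between bottle_2's own z axis and vertical below 0.12 rad and value of joint grip_2 above 0.35 rad and value of joint collar_2 below 0.15 rad)) and ((x of bottle_3 in the frame of recap_tray between -0.112 and 0.112 m and y of bottle_3 in the frame of recap_tray between -0.06 and 0.06 m and z of bottle_3 in the frame of recap_tray below 0.01 m and angle between bottle_3's own z axis and vertical below 0.12 rad and value of joint collar_3 above 0.35 rad) or (x of bottle_3 in the frame of solvent_tray between -0.112 and 0.112 m and y of bottle_3 in the frame of solvent_tray between -0.06 and 0.06 m and z of bottle_3 in the frame of solvent_tray below 0.01 m and angle between bottle_3's own z axis and vertical below 0.12 rad and value of joint grip_3 above 0.35 rad and value of joint collar_3 below 0.15 rad)) and ((x of bottle_4 in the frame of recap_tray between -0.112 and 0.112 m and y of bottle_4 in the frame of recap_tray between -0.06 and 0.06 m and z of bottle_4 in the frame of recap_tray below 0.01 m and angle between bottle_4's own z axis and vertical below 0.12 rad and value of joint collar_4 above 0.35 rad) or (x of bottle_4 in the frame of solvent_tray between -0.112 and 0.112 m and y of bottle_4 in the frame of solvent_tray between -0.06 and 0.06 m and z of bottle_4 in the frame of solvent_tray below 0.01 m and angle between bottle_4's own z axis and vertical below 0.12 rad and value of joint grip_4 above 0.35 rad and value of joint collar_4 below 0.15 rad)) and ((x of bottle_5 in the frame of recap_tray between -0.112 and 0.112 m and y of bottle_5 in the frame of recap_tray between -0.06 and 0.06 m and z of bottle_5 in the frame of recap_tray below 0.01 m and angle between bottle_5's own z axis and vertical below 0.12 rad and value of joint collar_5 above 0.35 rad) or (x of bottle_5 in the frame of solvent_tray between -0.112 and 0.112 m and y of bottle_5 in the frame of solvent_tray between -0.06 and 0.06 m and z of bottle_5 in the frame of solvent_tray below 0.01 m and angle between bottle_5's own z axis and vertical below 0.12 rad and value of joint grip_5 above 0.35 rad and value of joint collar_5 below 0.15 rad)) and value of joint selector below -0.78 rad), for 0.2 s.
3. then the selector is at the three-dot mark (value of joint selector between 0.18 and 0.42 rad), for 0.2 s.
At the end, for the whole second after the job is handed in: Bottles at rest, upright within 0.12 rad on a tray floor, centres within 112 mm along and 60 mm across of its centre: steel tray if the collar turned over 0.35 rad, white tray if the grip slipped over 0.35 rad and the collar under 0.15. Selector within 0.12 rad of three dots (all of step 3 and ((x of bottle_1 in the frame of recap_tray between -0.112 and 0.112 m and y of bottle_1 in the frame of recap_tray between -0.06 and 0.06 m and z of bottle_1 in the frame of recap_tray below 0.01 m and angle between bottle_1's own z axis and vertical below 0.12 rad and value of joint collar_1 above 0.35 rad) or (x of bottle_1 in the frame of solvent_tray between -0.112 and 0.112 m and y of bottle_1 in the frame of solvent_tray between -0.06 and 0.06 m and z of bottle_1 in the frame of solvent_tray below 0.01 m and angle between bottle_1's own z axis and vertical below 0.12 rad and value of joint grip_1 above 0.35 rad and value of joint collar_1 below 0.15 rad)) and ((x of bottle_2 in the frame of recap_tray between -0.112 and 0.112 m and y of bottle_2 in the frame of recap_tray between -0.06 and 0.06 m and z of bottle_2 in the frame of recap_tray below 0.01 m and angle between bottle_2's own z axis and vertical below 0.12 rad and value of joint collar_2 above 0.35 rad) or (x of bottle_2 in the frame of solvent_tray between -0.112 and 0.112 m and y of bottle_2 in the frame of solvent_tray between -0.06 and 0.06 m and z of bottle_2 in the frame of solvent_tray below 0.01 m and angle between bottle_2's own z axis and vertical below 0.12 rad and value of joint grip_2 above 0.35 rad and value of joint collar_2 below 0.15 rad)) and ((x of bottle_3 in the frame of recap_tray between -0.112 and 0.112 m and y of bottle_3 in the frame of recap_tray between -0.06 and 0.06 m and z of bottle_3 in the frame of recap_tray below 0.01 m and angle between bottle_3's own z axis and vertical below 0.12 rad and value of joint collar_3 above 0.35 rad) or (x of bottle_3 in the frame of solvent_tray between -0.112 and 0.112 m and y of bottle_3 in the frame of solvent_tray between -0.06 and 0.06 m and z of bottle_3 in the frame of solvent_tray below 0.01 m and angle between bottle_3's own z axis and vertical below 0.12 rad and value of joint grip_3 above 0.35 rad and value of joint collar_3 below 0.15 rad)) and ((x of bottle_4 in the frame of recap_tray between -0.112 and 0.112 m and y of bottle_4 in the frame of recap_tray between -0.06 and 0.06 m and z of bottle_4 in the frame of recap_tray below 0.01 m and angle between bottle_4's own z axis and vertical below 0.12 rad and value of joint collar_4 above 0.35 rad) or (x of bottle_4 in the frame of solvent_tray between -0.112 and 0.112 m and y of bottle_4 in the frame of solvent_tray between -0.06 and 0.06 m and z of bottle_4 in the frame of solvent_tray below 0.01 m and angle between bottle_4's own z axis and vertical below 0.12 rad and value of joint grip_4 above 0.35 rad and value of joint collar_4 below 0.15 rad)) and ((x of bottle_5 in the frame of recap_tray between -0.112 and 0.112 m and y of bottle_5 in the frame of recap_tray between -0.06 and 0.06 m and z of bottle_5 in the frame of recap_tray below 0.01 m and angle between bottle_5's own z axis and vertical below 0.12 rad and value of joint collar_5 above 0.35 rad) or (x of bottle_5 in the frame of solvent_tray between -0.112 and 0.112 m and y of bottle_5 in the frame of solvent_tray between -0.06 and 0.06 m and z of bottle_5 in the frame of solvent_tray below 0.01 m and angle between bottle_5's own z axis and vertical below 0.12 rad and value of joint grip_5 above 0.35 rad and value of joint collar_5 below 0.15 rad)) and linear speed of each of bottle_1, bottle_2, bottle_3, bottle_4, bottle_5 below 0.02 m/s); the robot touches nothing.
It fails at once if a bystander was moved by more than 40 mm (distance of any of beaker, tip_box from where it was at the start of the episode above 0.04 m).
It fails at once if a cap was unscrewed by more than 0.5 rad (value of joint any of collar_1, collar_2, collar_3, collar_4, collar_5 below -0.5 rad).
Of bottle_1, bottle_2, bottle_3, bottle_4, bottle_5 only 4 to 5 are there at a start; the rules pass over those that are not, and their reading is None.
At some moment in a run one of bottle_1, bottle_2, bottle_3, bottle_4, bottle_5 may be knocked a few centimetres aside while the robot is not near it.
It also fails if it takes over 202 s, if anything falls off the work surface, if the arm or the gripper's body presses on something with over 40 N, if the wrist force passes 120 N, or if a joint passes its speed limit or range.

## Robot

A 6-joint arm with a two-finger parallel gripper is mounted at the origin on the work surface. World frame = base frame: x ahead of the robot, y to its left, z up, the work surface at z = 0. Lengths are in m, angles in degrees, forces in N, time in s.
With the tool pointing down it reaches from about 0.4 to 0.825 m from the base axis. Payload 7 kg.
Tool frame: the origin (TCP) lies between the finger pads; the fingertips stand ctrl.nose_length ahead of it and the grasp point (between the pads) lies 2 mm behind it (ctrl.nose_length is the distance from the TCP to the fingertips, in m); z points along the fingers, y is the line along which they close (so a half turn about z gives the same grasp; the last joint's range is limited). The gripper opens to 88 mm and grips with 3 to 60 N. Pads are 19 mm wide; open, the fingers measure 130 mm over their backs; the gripper's body (78 mm by 193 mm) begins 47 mm behind the grasp point.
Start: joints at [-51.962, 20.546, 0.682, 0, -70.136, -16.507], TCP at [0.248, -0.628, 0.21] pointing down, gripper open.
Joint ranges: [-176.03, 176.03], [-82.01, 121.73], [-58.28, 71.71], [-173.87, 95.51], [-174.79, -0.11], [-173.66, 173.66]. Speed limits (degrees/s): [136.94, 136.94, 172.46, 180, 180, 180].

## Interface

Orientations are given as [roll, pitch, yaw] about the fixed x, y, z axes, in that order (R = Rz(yaw) Ry(pitch) Rx(roll)).
In Python, from plant import ctrl gives the robot as it stands.
- The arm moves only by the tool apply_moves, never from a script. Its argument "commands" is a list of rows, each a list of 3 entries, a list of its own where there are three numbers: the shift along the world's x, y, z in cm, then the turn about the world's z in rad, then the closure, from 0 (fully open) to 1 (shut). In form: [[[x, y, z], turn, jaw], ...]. A call has 1 to 20 rows; each row is the pose to reach, as a shift and turn from the pose commanded when the call began; what a row does not reach only later rows make up. A row lasts 1/12 s, in which the tool goes at most 41.7 mm and 7.16 degrees, less where a joint would pass 70% of its speed; a pose out of reach is approached as far as the arm can. A call with a gripper value outside its range is refused whole. The fingers move at their own pace and stop on an object; the grip force is fixed at half the most. Time passes only in rows, so rows that repeat a pose let the fingers close. It gives the time, the measured TCP pose, the force, the opening and the grip force at its end, in the units of the state.
- ctrl.get_obs(): the state, without advancing time (a new reading comes with each control period).
- ctrl.snapshot(name): name is "side" or "top" or "wrist"; returns a dict with "img" (480x640x3 uint8, red, green, blue), "fx", "fy", "cx", "cy" (pixels), "T" (4x4, takes a point from camera to world coordinates). Camera axes: x right, y up, looking along -z (the intrinsics and any distortion apply to the point x, -y, -z); pixel columns grow to the right and rows downward; lengths in m; the calibration is good to about 2 mm. A picture is of the moment at which its call begins. There is no depth.
- ctrl.close_job(): hands the job in; it is judged then, once.
Trained networks look in a picture, given as the dict that the camera call returned (one of the last four; its "shot" number tells which), for a name from the list of things; names that differ only in an ending like _2 or _b are one class to them, and where a whole thing is asked for, a point or a joint stands for the part that bears it (a point fixed in the world has none). Each returns a list of dicts, best first, with "score" (0 to 1); they miss things now and then, are a little off and sometimes report something else, mostly with a low value. They report only what shows in the picture. A call takes as long as a camera call. They do not tell look-alikes from the thing itself.
- ctrl.search_frame(picture, target): "at" ([column, row] in pixels, amid what is visible of it).
- ctrl.spot_point(picture, target): "at" ([column, row] in pixels: a listed point, or the origin of a listed thing).
The state is a dict: "clock": time; "joint_pos": joint angles; "qvel": joint speeds; "tau": joint torques, N m; "tool_pos": TCP position; "orientation": TCP orientation; "force": force on the tool from outside, world axes, zero at the start; "moment": the same for the moment, N m; "opening": finger opening in m; "gripper_force": force on a finger pad.
Only numpy, scipy, OpenCV 4.12 (cv2) and the standard library are available. Lean on these libraries where they do the work, as an engineer would, in place of code of your own. Each camera call takes 0.05 s, during which the arm holds its last target. There are 200 camera calls.

## Working session

There is one attempt and no reset: what is moved stays moved. The work goes in short steps, Python scripts to look and compute and a tool call to move; the robot and the scene stay as the last step left them, time stands still between calls to the robot, and variables do not carry over. Pictures are saved under pics/ and viewed, at most 14 in all, crops included, and the job is handed in when it is done.

Besides the shell and the picture viewer there is one more tool, called by a JSON object that holds its "api" and its "payload". apply_moves: Moves the arm, as the interface text tells. Its arguments: {"type":"object","properties":{"commands":{"type":"array"}},"required":["commands"]}

```bash
ls; mkdir -p pics; cat > h.py <<'E'
import numpy as np, cv2
from plant import ctrl
def save(p,n): cv2.imwrite('pics/'+n+'.png',p['img'][:,:,::-1])
def proj(p,P):
    P=np.atleast_2d(P); T=np.array(p['T']); q=(P-T[:3,3])@T[:3,:3]
    q=q*[1,-1,-1]
    return np.c_[p['fx']*q[:,0]/q[:,2]+p['cx'],p['fy']*q[:,1]/q[:,2]+p['cy']]
def at(p,px,z):
    T=np.array(p['T']); d=np.array([(px[0]-p['cx'])/p['fx'],-(px[1]-p['cy'])/p['fy'],-1.])
    d=T[:3,:3]@d; o=T[:3,3]; return o+d*(z-o[2])/d[2]
E
python3 - <<'E'
from h import *
print(ctrl.get_obs(), ctrl.nose_length)
for n in ['top','side']:
    p=ctrl.snapshot(n); save(p,n+'0'); print(n,{k:v for k,v in p.items() if k not in('img',)})
    for t,z in [('bottle_1',0),('grip_1',.117),('solvent_tray',0),('recap_tray',0),('valve_module',0),('knob_axis',.081),('beaker',0),('tip_box',0)]:
        try:
            for r in ctrl.spot_point(p,t): print(t,round(r['score'],2),np.round(r['at']),np.round(at(p,r['at'],z),3))
        except Exception as e: print(t,e)
E
```

```text
pics
{'clock': 0.0, 'joint_pos': array([-5.19619609e+01,  2.05900077e+01,  6.34046842e-01, -1.80276807e-02,
       -7.01355494e+01, -1.65062452e+01]), 'qvel': array([ 0.03404462, -0.03199919,  0.01306431, -0.02868098,  0.00179033,
       -0.01698306]), 'tau': array([-1.57075365e-04, -5.82728863e+01,  2.93060786e+01,  6.99712381e+00,
        7.12120032e-03, -1.60877821e-04]), 'tool_pos': array([ 0.24750513, -0.62743964,  0.20864747]), 'orientation': array([ 1.79907446e+02, -9.75324286e-03, -1.58474338e+02]), 'force': array([ 0.67060235, -0.63825845,  1.58530104]), 'moment': array([-0.05014591,  0.02518451,  0.02768557]), 'gripper_force': 0.0, 'opening': 0.08760531824798705} 0.017
top {'fx': 485.04727587361884, 'fy': 485.04727587361884, 'cx': 318.03969763806634, 'cy': 247.76484670863567, 'T': array([[ 0.022235  ,  0.98706204, -0.15878961,  0.36396715],
       [-0.99942047,  0.0260402 ,  0.0219232 ,  0.00343509],
       [ 0.02577447,  0.15821013,  0.98706901,  1.06751033],
       [ 0.        ,  0.        ,  0.        ,  1.        ]]), 'shot': 1}
bottle_1 0.92 [367. 285.] [ 0.455 -0.13  
[... 1162 characters left out ...]
. 239.] [ 0.452 -0.123  0.   ]
bottle_1 0.78 [352. 272.] [0.44  0.008 0.   ]
bottle_1 0.6 [402. 237.] [ 0.335 -0.16   0.   ]
grip_1 it knows: beaker, bottle, knob_axis, recap_tray, solvent_tray, tip_box, valve_module
solvent_tray 0.72 [355. 186.] [ 0.5   -0.372  0.   ]
recap_tray 0.67 [302. 394.] [0.473 0.363 0.   ]
valve_module 0.68 [246. 269.] [0.698 0.058 0.   ]
valve_module 0.43 [298. 394.] [0.48  0.366 0.   ]
valve_module 0.28 [358. 184.] [ 0.494 -0.383  0.   ]
knob_axis 0.61 [244. 242.] [0.698 0.051 0.081]
beaker 0.7 [208. 319.] [0.722 0.232 0.   ]
beaker 0.58 [244. 272.] [0.697 0.07  0.   ]
tip_box 0.62 [277. 198.] [ 0.714 -0.255  0.   ]
tip_box 0.27 [357. 185.] [ 0.495 -0.378  0.   ]
```

View pics/top0.png

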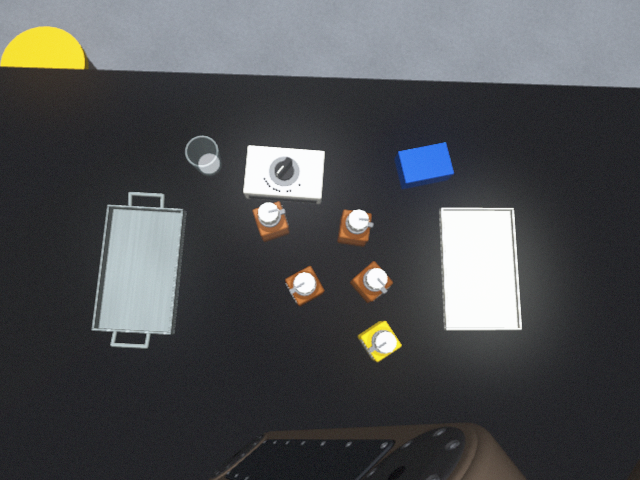

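View pics/side0.png

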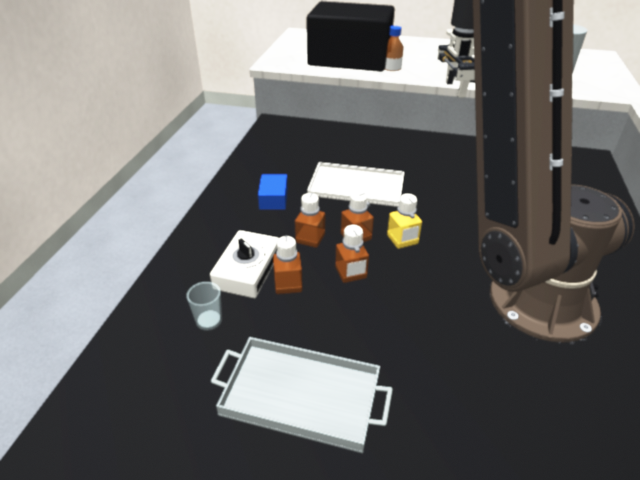

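The top view shows four amber bottles (grips near (268,213), (357,222), (376,280), (304,284)) and a yellow decoy at (384,342). The steel tray is on the left, the white tray on the right, and the valve is at (284,170). I'll zoom in on the knob and caps.

```bash
python3 - <<'E'
import cv2
a=cv2.imread('pics/top0.png')
cv2.imwrite('pics/c0.png',cv2.resize(a[142:312,235:405],(595,595),interpolation=cv2.INTER_CUBIC))
E
```

```text
(no output)
```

View pics/c0.png

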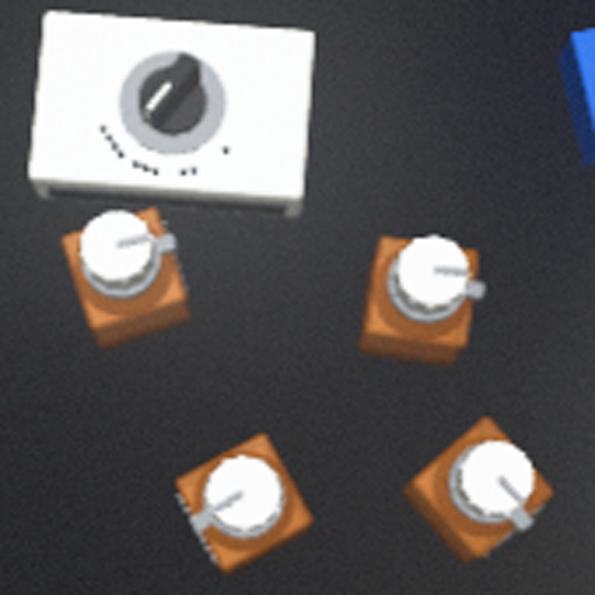

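```bash
python3 - <<'E'
from h import *
p=ctrl.snapshot('top')
f=lambda c,z:np.round(at(p,(235+c[0]/3.5,142+c[1]/3.5),z),4)
for n,c in dict(A=(118,246),B=(433,272),C=(497,476),D=(243,492)).items(): print(n,f(c,.132))
a,b=f((172,82),.088),f((147,109),.088); d=b-a; print('line',a,b,np.degrees(np.arctan2(d[1],d[0])))
a,b=f((190,58),.088),f((147,118),.088); d=b-a; print('bar',a,b,(a+b)/2,np.degrees(np.arctan2(d[1],d[0])))
c=[f(q,.05) for q in [(45,12),(315,32),(298,203),(32,182)]]; print(c,np.mean(c,0))
d=c[0]-c[1];print('module yaw',np.degrees(np.arctan2(d[1],d[0]))-90)
# trays: bottom corners
for n,q in dict(rec=[(107,206),(184,208),(174,333),(94,331)],sol=[(441,208),(515,208),(521,329),(445,329)]).items():
    c=[at(p,x,.03 if n=='rec' else .018) for x in q]; print(n,np.round(np.mean(c,0),3),np.round(c,3).tolist())
E
```

```text
A [0.5827 0.0815 0.132 ]
B [ 0.5727 -0.0965  0.132 ]
C [ 0.4581 -0.1331  0.132 ]
D [0.4457 0.0074 0.132 ]
line [0.6947 0.0567 0.088 ] [0.6774 0.0711 0.088 ] 140.2270203601429
bar [0.71   0.0464 0.088 ] [0.6718 0.0709 0.088 ] [0.6909  0.05865 0.088  ] 147.3254603510483
[array([0.7506, 0.1397, 0.05  ]), array([ 0.7429, -0.0297,  0.05  ]), array([ 0.6322, -0.0214,  0.05  ]), array([0.6408, 0.1427, 0.05  ])] [0.691625 0.057825 0.05    ]
module yaw -2.6025622024998114
rec [0.477 0.359 0.03 ] [[0.611, 0.441, 0.03], [0.611, 0.275, 0.03], [0.342, 0.278, 0.03], [0.343, 0.443, 0.03]]
sol [ 0.499 -0.378  0.018] [[0.63, -0.293, 0.018], [0.635, -0.46, 0.018], [0.367, -0.462, 0.018], [0.363, -0.297, 0.018]]
```

{"api": "apply_moves", "payload": {"commands": [[[44.6,68.4,0],-1.02,0],[[44.6,68.4,0],-1.02,0],[[44.6,68.4,0],-1.02,0],[[44.6,68.4,0],-1.02,0],[[44.6,68.4,0],-1.02,0],[[44.6,68.4,0],-1.02,0],[[44.6,68.4,0],-1.02,0],[[44.6,68.4,0],-1.02,0],[[44.6,68.4,0],-1.02,0],[[44.6,68.4,0],-1.02,0],[[44.6,68.4,0],-1.02,0],[[44.6,68.4,0],-1.02,0],[[44.6,68.4,0],-1.02,0],[[44.6,68.4,0],-1.02,0],[[44.6,68.4,0],-1.02,0],[[44.6,68.4,0],-1.02,0],[[44.6,68.4,0],-1.02,0],[[44.6,68.4,0],-1.02,0],[[44.6,68.4,0],-1.02,0],[[44.6,68.4,0],-1.02,0]]}}

```text
clock: 2.52
tool_pos: [0.6911, 0.0529, 0.2098]
orientation: [180.0, 0.0, 143.1]
force: [1.2, -0.2, 0.0]
opening: 0.0878
gripper_force: 0.0
```

```bash
python3 - <<'E'
from h import *
o=ctrl.get_obs(); print(o['clock'],o['tool_pos'],o['orientation'],o['joint_pos'])
p=ctrl.snapshot('wrist'); save(p,'w0'); print(p['T'])
for r in ctrl.spot_point(p,'knob_axis'): print(r, at(p,r['at'],.081))
for r in ctrl.spot_point(p,'bottle_1'): print(r, at(p,r['at'],0))
E
```

```text
2.5167 [0.69114723 0.05289686 0.20977459] [1.79982105e+02 1.53136147e-02 1.43103380e+02] [ 2.04418833e+01  2.22274869e+01  3.23317197e+00  3.42114576e-03
 -7.09823550e+01 -1.47339615e+02]
[[ 0.60014257 -0.77327976 -0.20461501  0.63627057]
 [ 0.79989242  0.58049552  0.15230581  0.09252433]
 [ 0.00100309 -0.25507519  0.9669207   0.38440474]
 [ 0.          0.          0.          1.        ]]
{'at': [118.5, 195.6], 'score': 0.92} [ 0.57308681 -0.09728192  0.        ]
{'at': [278.0, 80.9], 'score': 0.64} [0.5831857  0.08103461 0.        ]
```

View pics/w0.png

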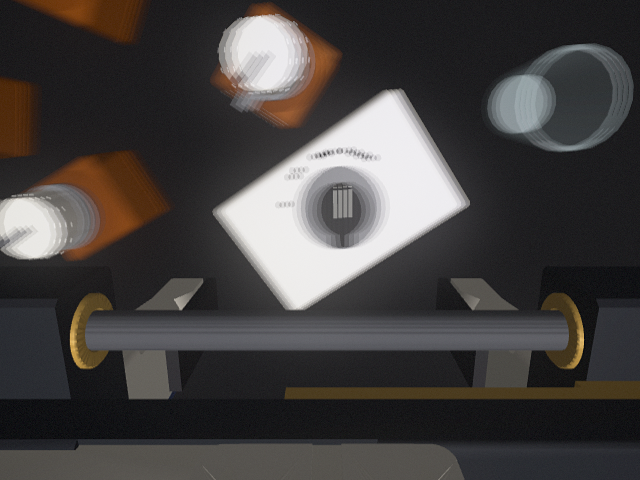

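```bash
python3 - <<'E'
from h import *
p=ctrl.snapshot('wrist'); save(p,'w1'); print(ctrl.get_obs()['tool_pos'])
for r in ctrl.spot_point(p,'knob_axis'): print(r, at(p,r['at'],.081))
a=p['img'][150:270,280:410]
cv2.imwrite('pics/w1c.png',cv2.resize(a[:,:,::-1],(520,480),interpolation=cv2.INTER_CUBIC))
print(proj(p,[[.694,.056,.088],[.694,.056,.058],[0.694,.056,.05]]))
E
```

```text
[0.69043339 0.05220491 0.20852291]
{'at': [332.3, 216.8], 'score': 0.91} [0.6910765  0.05771916 0.081     ]
{'at': [330.8, 199.1], 'score': 0.51} [0.67997127 0.06459821 0.081     ]
[[332.92818866 223.49173004]
 [332.3784734  214.82210501]
 [332.24776448 212.76067902]]
```

View pics/w1c.png

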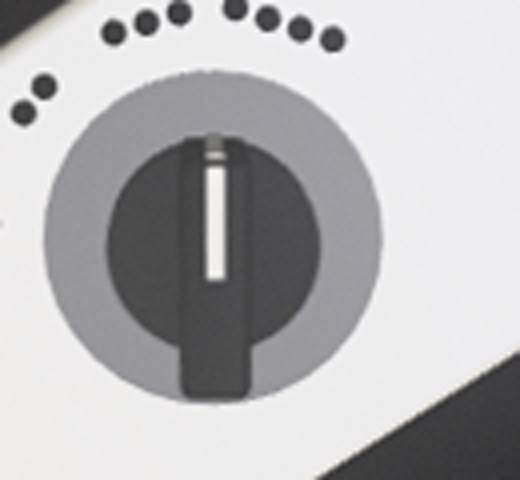

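{"api": "apply_moves", "payload": {"commands": [[[0.2,0.5,-4],0,0],[[0.2,0.5,-8],0,0],[[0.2,0.5,-11],0,0],[[0.2,0.5,-11],0,0],[[0.2,0.5,-11],0,0],[[0.2,0.5,-11],0,0]]}}

```text
clock: 3.27
tool_pos: [0.6936, 0.0552, 0.1023]
orientation: [179.9, 0.1, 143.1]
force: [0.4, -0.0, 0.9]
opening: 0.0876
gripper_force: 0.0
```

{"api": "apply_moves", "payload": {"commands": [[[-0.1,0.2,-1.4],0,0],[[-0.1,0.2,-1.4],0,0.5],[[-0.1,0.2,-1.4],0,1],[[-0.1,0.2,-1.4],0,1],[[-0.1,0.2,-1.4],0,1],[[-0.1,0.2,-1.4],0,1],[[-0.1,0.2,-1.4],0,1],[[-0.1,0.2,-1.4],0,1],[[-0.1,0.2,-1.4],0,1],[[-0.1,0.2,-1.4],0,1]]}}

```text
clock: 4.1
tool_pos: [0.6913, 0.0579, 0.0855]
orientation: [-180.0, -0.0, 143.1]
force: [0.2, 0.4, 0.3]
opening: 0.0331
gripper_force: 0.0
```

{"api": "apply_moves", "payload": {"commands": [[[0,0,0.3],0,1],[[0,0,0.3],0,1],[[0,0,0.3],0,1],[[0,0,0.3],0,1],[[0,0,0.3],0,1],[[0,0,0.3],0,1]]}}

```text
clock: 4.6
tool_pos: [0.6913, 0.0579, 0.0885]
orientation: [-180.0, -0.0, 143.1]
force: [-1.2, 0.2, 0.4]
opening: 0.0007
gripper_force: 0.0
```

{"api": "apply_moves", "payload": {"commands": [[[0,0,0],0.12,1],[[0,0,0],0.24,1],[[0,0,0],0.36,1],[[0,0,0],0.48,1],[[0,0,0],0.6,1],[[0,0,0],0.72,1],[[0,0,0],0.84,1],[[0,0,0],0.96,1],[[0,0,0],1.08,1],[[0,0,0],1.2,1],[[0,0,0],1.3,1],[[0,0,0],1.4,1],[[0,0,0],1.48,1],[[0,0,0],1.54,1],[[0,0,0],1.54,1],[[0,0,0],1.54,1],[[0,0,0],1.54,1]]}}

```text
clock: 6.02
tool_pos: [0.6913, 0.0579, 0.0885]
orientation: [180.0, -0.0, -128.8]
force: [0.4, -1.0, -0.4]
opening: 0.0005
gripper_force: 0.0
```

```bash
python3 - <<'E'
from h import *
p=ctrl.snapshot('wrist'); save(p,'w2'); print(ctrl.get_obs()['tool_pos'],p['T'][:3,3])
print(proj(p,[[.691,.058,.088],[.691,.058,.058],[.691,.058,.0715]]))
E
```

```text
[0.69129466 0.05787988 0.08851671] [0.64834846 0.00309474 0.26316573]
[[328.84118138 286.51517529]
 [328.49240785 264.64938749]
 [328.63702791 273.71610634]]
```

View pics/w2.png

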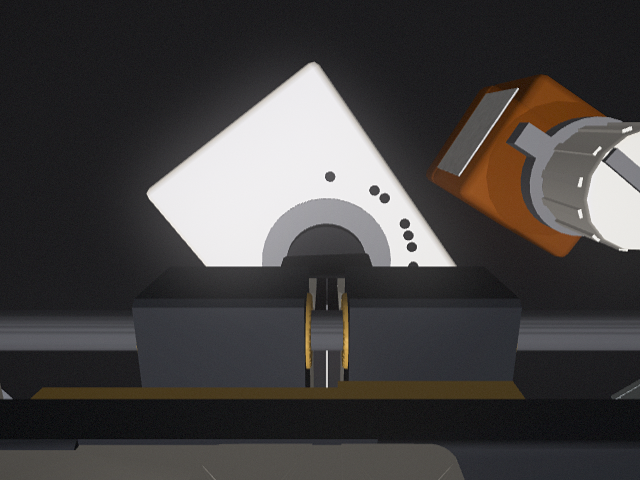

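```bash
python3 - <<'E'
from h import *
p=ctrl.snapshot('side'); q=ctrl.snapshot('top')
P=[[.691,.058,.0715],[.691,.058,.088],[.691,.058,.05]]
print(proj(p,P),proj(q,P))
a=p['img'][180:300,180:310]; b=q['img'][130:250,215:345]
cv2.imwrite('pics/m3.png',cv2.resize(np.hstack([a,b])[:,:,::-1],(780,360),interpolation=cv2.INTER_CUBIC))
E
```

```text
[[245.66413967 247.11721388]
 [245.05604258 241.75506506]
 [246.44054075 253.96345322]] [[283.82231609 169.58236957]
 [283.47737349 167.08670728]
 [284.25580794 172.71868631]]
```

View pics/m3.png

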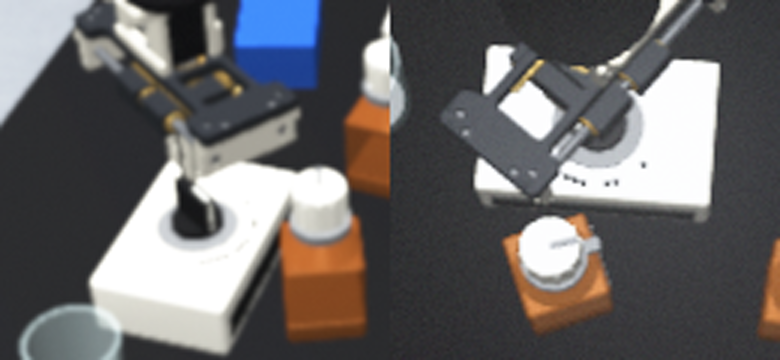

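{"api": "apply_moves", "payload": {"commands": [[[0,0,0],0,0],[[0,0,0],0,0],[[0,0,0],0,0],[[0,0,0],0,0],[[0,0,0],0,0],[[0,0,4],0,0],[[0,0,8],0,0],[[0,0,10],0,0],[[0,0,10],0,0]]}}

```text
clock: 6.92
tool_pos: [0.6944, 0.0582, 0.1954]
orientation: [-179.6, 0.4, -128.6]
force: [0.2, 0.0, 0.9]
opening: 0.0545
gripper_force: 0.0
```

```bash
python3 - <<'E'
from h import *
p=ctrl.snapshot('wrist'); s=ctrl.snapshot('side'); print(p['fx'],p['cx'],p['cy'],ctrl.get_obs()['tool_pos'],ctrl.get_obs()['opening'])
print(proj(s,[[.691,.058,.088],[.691,.058,ctrl.get_obs()['tool_pos'][2]-.017]]))
b=s['img'][150:310,160:330]
a=p['img'][100:340,200:455]
cv2.imwrite('pics/m4.png',cv2.resize(np.hstack([cv2.resize(a,(400,376)),cv2.resize(b,(400,376),interpolation=2)])[:,:,::-1],(800,376)))
E
```

```text
424.0167595700416 326.4558597418278 235.77285789349796 [0.69176754 0.05815478 0.18997723] 0.06278612963900924
[[245.05604258 241.75506506]
 [241.74396526 212.5494464 ]]
```

View pics/m4.png

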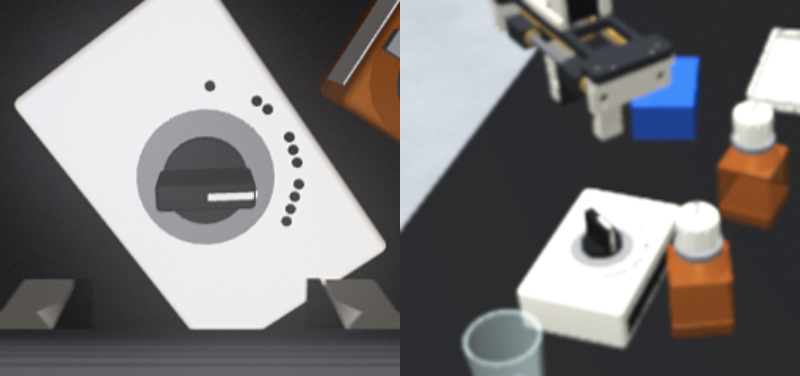

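{"api": "apply_moves", "payload": {"commands": [[[0,0,0],-1.54,0],[[0,0,0],-1.54,0],[[0,0,0],-1.54,0],[[0,0,0],-1.54,0],[[0,0,0],-1.54,0],[[0,0,0],-1.54,0],[[0,0,0],-1.54,0],[[0,0,0],-1.54,0],[[0,0,0],-1.54,0],[[0,0,0],-1.54,0],[[0,0,0],-1.54,0],[[0,0,0],-1.54,0],[[0,0,0],-1.54,0],[[0,0,-4],-1.54,0],[[0,0,-8],-1.54,0],[[0,0,-9.5],-1.54,0],[[0,0,-10.3],-1.54,0],[[0,0,-10.3],-1.54,0],[[0,0,-10.3],-1.54,0]]}}

```text
clock: 8.6
tool_pos: [0.6916, 0.0578, 0.0857]
orientation: [-180.0, 0.0, 143.1]
force: [1.4, -0.1, -0.4]
opening: 0.0877
gripper_force: 0.0
```

```bash
python3 - <<'E'
from h import *
s=ctrl.snapshot('side'); o=ctrl.get_obs(); print(o['tool_pos'],o['orientation'])
y=np.radians(o['orientation'][2]); c=np.array([np.sin(y),-np.cos(y),0])
t=o['tool_pos']
for h in (-.017,0,.015): print(h,proj(s,[t+c*.044+[0,0,h],t-c*.044+[0,0,h]]).round(1).tolist())
b=s['img'][150:310,160:330]
cv2.imwrite('pics/m5.png',cv2.resize(b[:,:,::-1],(637,600),interpolation=2))
E
```

```text
[0.69224129 0.05800769 0.08672695] [1.79943683e+02 7.15638282e-02 1.43106483e+02]
-0.017 [[229.3, 255.4], [260.6, 240.1]]
0 [[228.5, 249.8], [260.1, 234.6]]
0.015 [[227.8, 244.8], [259.7, 229.7]]
```

View pics/m5.png

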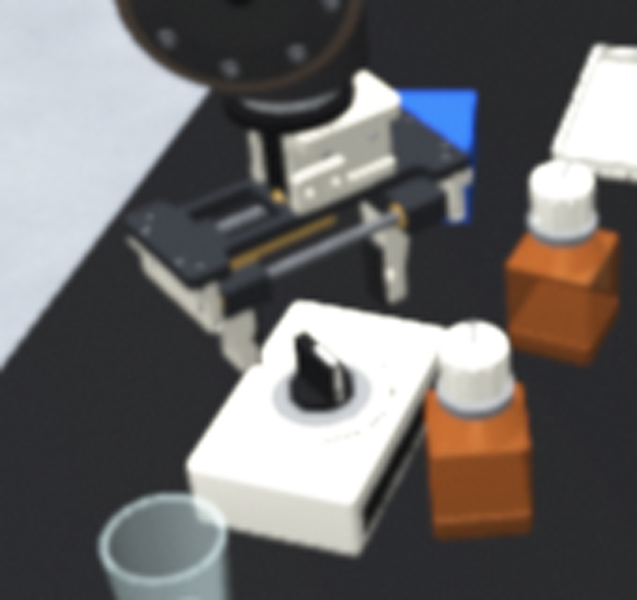

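{"api": "apply_moves", "payload": {"commands": [[[0,0,-0.5],0,0],[[0,0,-1],0,0],[[0,0,-1],0,0]]}}

```text
clock: 8.9
tool_pos: [0.691, 0.058, 0.0753]
orientation: [180.0, -0.0, 143.1]
force: [-0.2, -0.3, -0.3]
opening: 0.0877
gripper_force: 0.0
```

{"api": "apply_moves", "payload": {"commands": [[[0,0,-0.3],0,0],[[0,0,-0.5],0,0],[[0,0,-0.5],0,0.6],[[0,0,-0.5],0,1],[[0,0,-0.5],0,1],[[0,0,-0.5],0,1],[[0,0,-0.5],0,1],[[0,0,-0.5],0,1],[[0,0,-0.5],0,1],[[0,0,-0.5],0,1],[[0,0,-0.5],0,1],[[0,0,-0.5],0,1],[[0,0,-0.5],0,1],[[0,0,-0.5],0,1],[[0,0,-0.5],0,1]]}}

```text
clock: 10.15
tool_pos: [0.6917, 0.0583, 0.071]
orientation: [180.0, 0.0, 143.1]
force: [-14.2, -16.3, 26.5]
opening: 0.008
gripper_force: 16.6
```

{"api": "apply_moves", "payload": {"commands": [[[0,0,0],0,0],[[0,0,0],0,0],[[0,0,0],0,0],[[0,0,0],0,0],[[0,0,0],0,0],[[0,0,0],0,0],[[0,0,-0.4],0,0],[[0,0,-0.8],0,0],[[0,0,-0.8],0,0]]}}

```text
clock: 10.9
tool_pos: [0.6906, 0.0579, 0.0611]
orientation: [-179.9, -0.1, 143.1]
force: [0.2, 0.1, -0.0]
opening: 0.0624
gripper_force: 0.0
```

```bash
python3 - <<'E'
from h import *
s=ctrl.snapshot('side'); o=ctrl.get_obs(); print(o['tool_pos'],o['opening'],o['force'])
p=ctrl.snapshot('wrist')
a=p['img'][150:350]
b=s['img'][190:280,195:295]
cv2.imwrite('pics/m6.png',np.vstack([cv2.resize(a,(640,200)),np.hstack([cv2.resize(b,(440,396),interpolation=2),np.zeros((396,200,3),np.uint8)])])[:,:,::-1])
E
```

```text
[0.69076318 0.0578197  0.06154618] 0.06629900755111612 [-0.96330866  0.10900572 -0.26060045]
```

View pics/m6.png

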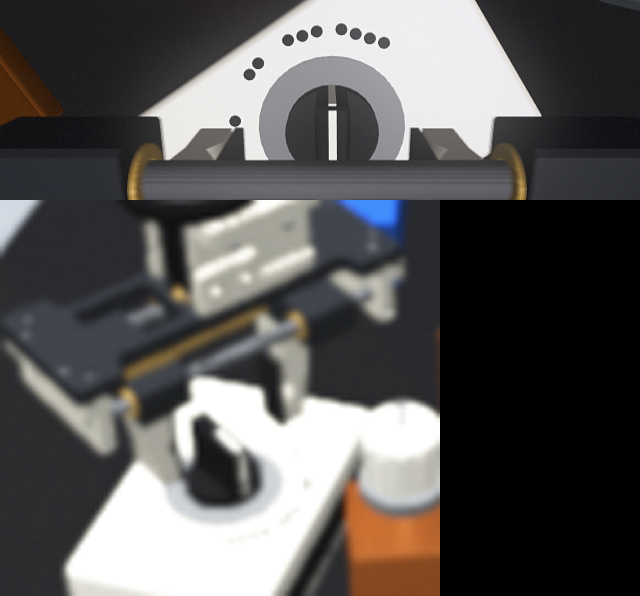

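{"api": "apply_moves", "payload": {"commands": [[[0,0,0],0,0.7],[[0,0,0],0,1],[[0,0,0],0,1],[[0,0,0],0,1],[[0,0,0],0,1],[[0,0,0],0,1],[[0,0,0],0,1],[[0,0,0],0,1],[[0,0,0],0,1],[[0,0,0],0,1],[[0,0,0],0,1],[[0,0,0],0,1]]}}

```text
clock: 12.0
tool_pos: [0.6924, 0.0592, 0.0627]
orientation: [179.8, 0.1, 143.1]
force: [2.8, 3.9, -2.1]
opening: 0.0124
gripper_force: 30.0
```

{"api": "apply_moves", "payload": {"commands": [[[0,0,0],0.12,1],[[0,0,0],0.24,1],[[0,0,0],0.36,1],[[0,0,0],0.48,1],[[0,0,0],0.6,1],[[0,0,0],0.72,1],[[0,0,0],0.84,1],[[0,0,0],0.96,1],[[0,0,0],1.08,1],[[0,0,0],1.2,1],[[0,0,0],1.2,1]]}}

```text
clock: 12.92
tool_pos: [0.6924, 0.0589, 0.0627]
orientation: [-180.0, 0.1, -147.8]
force: [3.6, 3.4, -2.6]
opening: 0.0128
gripper_force: 30.0
```

{"api": "apply_moves", "payload": {"commands": [[[0,0,0],0.1,1],[[0,0,0],0.2,1],[[0,0,0],0.3,1],[[0,0,0],0.3,1],[[0,0,0],0.3,1],[[0,0,0],0.3,1]]}}

```text
clock: 13.42
tool_pos: [0.6925, 0.0588, 0.0627]
orientation: [-179.9, 0.1, -131.2]
force: [3.5, 3.4, -3.6]
opening: 0.0124
gripper_force: 30.0
```

{"api": "apply_moves", "payload": {"commands": [[[0,0,0],0,0],[[0,0,0],0,0],[[0,0,0],0,0],[[0,0,0],0,0],[[0,0,0],0,0],[[0,0,4],0,0],[[0,0,8],0,0],[[0,0,12],0,0],[[0,0,13],0,0],[[0,0,13],0,0]]}}

```text
clock: 14.25
tool_pos: [0.6936, 0.0581, 0.1981]
orientation: [-179.7, 0.4, -131.0]
force: [-0.3, 0.2, 0.9]
opening: 0.0737
gripper_force: 0.0
```

```bash
cat >> h.py <<'E'
def line_angle(p,k=(.692,.058)):
    """yaw (deg) of the knob's white line, from bright pixels at bar-top height round the axis"""
    g=p['img'].astype(int).min(2); pts=[]
    for a in np.radians(np.arange(0,360,3)):
        v=[]
        for r in np.linspace(.006,.017,8):
            u=proj(p,[k[0]+r*np.cos(a),k[1]+r*np.sin(a),.088])[0].round().astype(int)
            v.append(g[u[1],u[0]] if 0<=u[1]<480 and 0<=u[0]<640 else 0)
        pts.append(np.mean(v))
    pts=np.array(pts); i=pts.argmax(); return i*3,pts[i],np.median(pts)
E
python3 - <<'E'
from h import *
p=ctrl.snapshot('wrist'); o=ctrl.get_obs(); print(o['clock'],o['tool_pos'],o['joint_pos'].round())
print(line_angle(p)); save(p,'w7')
for r in ctrl.spot_point(p,'bottle_1'): print(r['at'],r['score'], at(p,r['at'],0).round(3))
E
```

```text
14.3 [0.69224972 0.05811207 0.19516785] [ 21.  23.   2.   0. -69. -62.]
(np.int64(231), np.float64(235.75), np.float64(77.8125))
[446.1, 139.7] 0.7 [0.582 0.083 0.   ]
```

{"api": "apply_moves", "payload": {"commands": [[[-4,0.9,0],0,0.15],[[-8,1.8,0],0,0.15],[[-10.9,2.4,0],0,0.15],[[-10.9,2.4,0],0,0.15],[[-10.9,2.4,-4],0,0.15],[[-10.9,2.4,-8],0,0.15],[[-10.9,2.4,-10],0,0.15],[[-10.9,2.4,-10],0,0.15],[[-10.9,2.4,-10],0,1],[[-10.9,2.4,-10],0,1],[[-10.9,2.4,-10],0,1],[[-10.9,2.4,-10],0,1],[[-10.9,2.4,-10],0,1],[[-10.9,2.4,-10],0,1],[[-10.9,2.4,-10],0,1],[[-10.9,2.4,-10],0,1]]}}

```text
clock: 15.68
tool_pos: [0.5825, 0.0822, 0.0934]
orientation: [-180.0, 0.1, -131.0]
force: [-2.9, 1.2, 6.0]
opening: 0.0397
gripper_force: 30.0
```

{"api": "apply_moves", "payload": {"commands": [[[0,0,0],-0.1,1],[[0,0,0],-0.2,1],[[0,0,0],-0.3,1],[[0,0,0],-0.4,1],[[0,0,0],-0.5,1],[[0,0,0],-0.6,1],[[0,0,0],-0.7,1],[[0,0,0],-0.8,1],[[0,0,0],-0.9,1],[[0,0,0],-0.9,1],[[0,0,0],-0.9,0.15],[[0,0,0],-0.9,0.15],[[0,0,0],-0.9,0.15],[[0,0,0],-0.9,0.15],[[0,0,4],-0.9,0.15],[[0,0,8],-0.9,0.15],[[0,0,11],-0.9,0.15],[[0,0,11],-0.9,0.15],[[0,0,11],-0.9,0.15]]}}

```text
clock: 17.27
tool_pos: [0.5834, 0.0822, 0.2047]
orientation: [179.9, 0.2, 177.5]
force: [-0.7, 0.9, -1.2]
opening: 0.0745
gripper_force: 0.0
```

```bash
python3 - <<'E'
from h import *
p=ctrl.snapshot('wrist'); o=ctrl.get_obs(); print(o['clock'],o['tool_pos'],o['joint_pos'].round(),o['orientation'])
save(p,'A'); print(proj(p,[.583,.082,.132]))
for r in ctrl.spot_point(p,'bottle_1'): print(r['at'],r['score'], at(p,r['at'],0).round(3))
E
```

```text
17.3167 [0.58230446 0.08193884 0.20289458] [  27.   13.  -11.   -0.  -66. -120.] [1.79953272e+02 4.51314835e-02 1.77454871e+02]
[[327.83104165 239.72779743]]
[229.0, 36.2] 0.96 [0.443 0.008 0.   ]
[130.5, 197.2] 0.63 [ 0.572 -0.095  0.   ]
```

View pics/A.png

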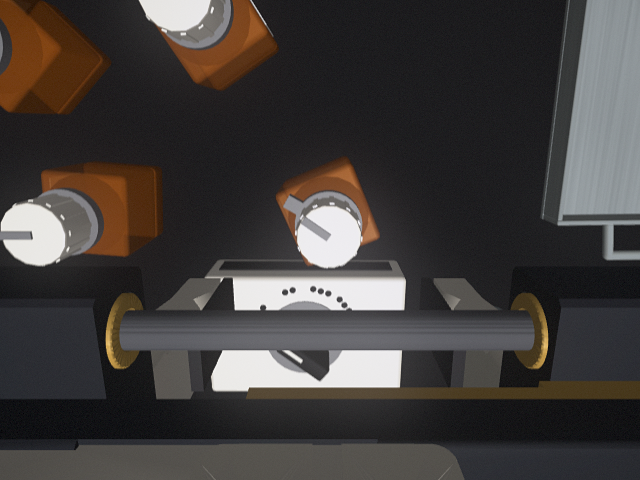

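{"api": "apply_moves", "payload": {"commands": [[[0,0,-4],0,0.15],[[0,0,-8],0,0.15],[[0,0,-10.8],0,0.15],[[0,0,-10.8],0,0.15],[[0,0,-10.8],0,1],[[0,0,-10.8],0,1],[[0,0,-10.8],0,1],[[0,0,-10.8],0,1],[[0,0,-10.8],0,1],[[0,0,-10.8],0,1],[[0,0,-10.8],0,1],[[0,0,-10.8],0,1],[[0,0,-9.5],0,1],[[0,0,-7],0,1],[[0,0,-4],0,1],[[0,0,-1],0,1],[[0,0,0],0,1],[[0,0,0],0,1]]}}

```text
clock: 18.87
tool_pos: [0.5833, 0.0822, 0.2047]
orientation: [179.9, 0.2, 177.5]
force: [0.2, -0.1, -4.8]
opening: 0.0395
gripper_force: 30.0
```

{"api": "apply_moves", "payload": {"commands": [[[-0.3,2,0],0,1],[[-0.6,5,0],0,1],[[-0.9,9,0],0,1],[[-1.2,13,0],0,1],[[-1.6,17,0],0,1],[[-1.9,21,0],0,1],[[-2.1,25,0],0,1],[[-2.3,28,0],0,1],[[-2.5,30.3,0],0,1],[[-2.5,31.4,0],0,1],[[-2.5,31.4,0],0,1],[[-2.5,31.4,0],0,1],[[-2.5,31.4,-4],0,1],[[-2.5,31.4,-7.5],0,1],[[-2.5,31.4,-9.3],0,1],[[-2.5,31.4,-9.8],0,1],[[-2.5,31.4,-10.1],0,1],[[-2.5,31.4,-10.1],0,1],[[-2.5,31.4,-10.1],0,1]]}}

```text
clock: 20.45
tool_pos: [0.5581, 0.396, 0.1029]
orientation: [179.9, 0.1, 177.4]
force: [0.1, -0.0, -4.3]
opening: 0.0395
gripper_force: 30.0
```

{"api": "apply_moves", "payload": {"commands": [[[0,0,-0.3],0,1],[[0,0,-0.5],0,1],[[0,0,-0.5],0,1],[[0,0,-0.5],0,1]]}}

```text
clock: 20.78
tool_pos: [0.5586, 0.3974, 0.0996]
orientation: [179.8, 0.2, 177.5]
force: [-0.7, 0.9, 5.1]
opening: 0.0391
gripper_force: 30.0
```

{"api": "apply_moves", "payload": {"commands": [[[0,0,0],0,0.15],[[0,0,0],0,0.15],[[0,0,0],0,0.15],[[0,0,0],0,0.15],[[0,0,4],0,0.15],[[0,0,8],0,0.15],[[0,0,10.3],0,0.15],[[0,-3,10.5],0.9,0.15],[[1.5,-49.2,10.5],0.9,0.15],[[1.5,-49.2,10.5],0.9,0.15],[[1.5,-49.2,10.5],0.9,0.15],[[1.5,-49.2,10.5],0.9,0.15],[[1.5,-49.2,10.5],0.9,0.15],[[1.5,-49.2,10.5],0.9,0.15],[[1.5,-49.2,10.5],0.9,0.15],[[1.5,-49.2,10.5],0.9,0.15],[[1.5,-49.2,10.5],0.9,0.15],[[1.5,-49.2,10.5],0.9,0.15],[[1.5,-49.2,10.5],0.9,0.15],[[1.5,-49.2,10.5],0.9,0.15]]}}

```text
clock: 22.45
tool_pos: [0.5717, -0.1013, 0.2016]
orientation: [-180.0, -0.1, -131.2]
force: [0.5, 0.6, -0.7]
opening: 0.0746
gripper_force: 0.0
```

```bash
python3 - <<'E'
from h import *
o=ctrl.get_obs(); print(o['clock'],o['tool_pos'],o['joint_pos'].round(),o['orientation'],o['opening'])
for n in ('wrist','top'):
  p=ctrl.snapshot(n); 
  for r in ctrl.spot_point(p,'bottle_1'): print(n,r['at'],round(r['score'],2), at(p,r['at'],0).round(3))
E
```

```text
22.45 [ 0.57174068 -0.10128522  0.20158199] [  9.  12. -12.   0. -66. -50.] [-1.79981357e+02 -5.62955610e-02 -1.31174369e+02] 0.0745815387935418
wrist [515.3, 198.4] 0.79 [0.442 0.006 0.   ]
wrist [400.6, 89.5] 0.66 [ 0.461 -0.134  0.   ]
wrist [332.8, 208.4] 0.59 [ 0.571 -0.095  0.   ]
wrist [340.2, 396.0] 0.4 [ 0.693  0.057 -0.   ]
top [374.4, 339.2] 0.95 [ 0.338 -0.147  0.   ]
top [367.0, 285.2] 0.84 [ 0.455 -0.13   0.   ]
top [303.5, 289.1] 0.68 [0.443 0.01  0.   ]
top [128.3, 229.1] 0.67 [0.567 0.402 0.   ]
top [352.2, 230.8] 0.57 [ 0.576 -0.096  0.   ]
```

{"api": "apply_moves", "payload": {"commands": [[[0,0,0],0,0.15],[[0,0,-4],0,0.15],[[0,0,-8],0,0.15],[[0,0,-10.6],0,0.15],[[0,0,-10.6],0,0.15],[[0,0,-10.6],0,1],[[0,0,-10.6],0,1],[[0,0,-10.6],0,1],[[0,0,-10.6],0,1],[[0,0,-10.6],0,1],[[0,0,-10.6],0,1],[[0,0,-10.6],0,1],[[0,0,-10.6],0,1]]}}

```text
clock: 23.73
tool_pos: [0.5727, -0.096, 0.0965]
orientation: [-180.0, 0.1, -131.0]
force: [-1.2, 2.2, 5.9]
opening: 0.0394
gripper_force: 30.0
```

{"api": "apply_moves", "payload": {"commands": [[[0,0,0],-0.1,1],[[0,0,0],-0.2,1],[[0,0,0],-0.3,1],[[0,0,0],-0.4,1],[[0,0,0],-0.5,1],[[0,0,0],-0.6,1],[[0,0,0],-0.7,1],[[0,0,0],-0.8,1],[[0,0,0],-0.9,1],[[0,0,0],-0.9,1],[[0,0,0],-0.9,0.15],[[0,0,0],-0.9,0.15],[[0,0,0],-0.9,0.15],[[0,0,0],-0.9,0.15],[[0,0,4],-0.9,0.15],[[0,0,8],-0.9,0.15],[[0,0,11],-0.9,0.15],[[0,0,11],-0.9,0.15],[[0,0,11],-0.9,0.15]]}}

```text
clock: 25.32
tool_pos: [0.5734, -0.096, 0.2077]
orientation: [180.0, 0.2, 177.5]
force: [-0.5, 0.3, -0.5]
opening: 0.0743
gripper_force: 0.0
```

```bash
python3 - <<'E'
from h import *
o=ctrl.get_obs(); print(o['clock'],o['tool_pos'],o['orientation'])
p=ctrl.snapshot('wrist'); save(p,'B')
for r in ctrl.spot_point(p,'bottle_1'): print(r['at'],round(r['score'],2), at(p,r['at'],0).round(3))
E
```

```text
25.3167 [ 0.57341164 -0.09604721  0.20769635] [179.95691727   0.23645452 177.46958622]
[446.5, 41.3] 0.96 [0.444 0.009 0.   ]
[274.8, 65.8] 0.75 [ 0.457 -0.135  0.   ]
[325.5, 196.6] 0.74 [ 0.57  -0.098  0.   ]
```

{"api": "apply_moves", "payload": {"commands": [[[-11.6,-3.8,0],0.9,0.15],[[-11.6,-3.8,0],0.9,0.15],[[-11.6,-3.8,0],0.9,0.15],[[-11.6,-3.8,0],0.9,0.15],[[-11.6,-3.8,0],0.9,0.15],[[-11.6,-3.8,0],0.9,0.15],[[-11.6,-3.8,0],0.9,0.15],[[-11.6,-3.8,-4],0.9,0.15],[[-11.6,-3.8,-8],0.9,0.15],[[-11.6,-3.8,-11.1],0.9,0.15],[[-11.6,-3.8,-11.1],0.9,0.15],[[-11.6,-3.8,-11.1],0.9,1],[[-11.6,-3.8,-11.1],0.9,1],[[-11.6,-3.8,-11.1],0.9,1],[[-11.6,-3.8,-11.1],0.9,1],[[-11.6,-3.8,-11.1],0.9,1],[[-11.6,-3.8,-11.1],0.9,1],[[-11.6,-3.8,-11.1],0.9,1],[[-11.6,-3.8,-11.1],0.9,1]]}}

```text
clock: 27.0
tool_pos: [0.4567, -0.134, 0.0955]
orientation: [-180.0, 0.1, -131.0]
force: [-2.3, 2.5, 7.2]
opening: 0.0391
gripper_force: 30.0
```

{"api": "apply_moves", "payload": {"commands": [[[0,0,0],-0.1,1],[[0,0,0],-0.2,1],[[0,0,0],-0.3,1],[[0,0,0],-0.4,1],[[0,0,0],-0.5,1],[[0,0,0],-0.6,1],[[0,0,0],-0.7,1],[[0,0,0],-0.8,1],[[0,0,0],-0.9,1],[[0,0,0],-0.9,1],[[0,0,0],-0.9,0.15],[[0,0,0],-0.9,0.15],[[0,0,0],-0.9,0.15],[[0,0,0],-0.9,0.15],[[0,0,4],-0.9,0.15],[[0,0,8],-0.9,0.15],[[0,0,11],-0.9,0.15],[[0,0,11],-0.9,0.15],[[0,0,11],-0.9,0.15]]}}

```text
clock: 28.58
tool_pos: [0.4574, -0.1341, 0.2064]
orientation: [180.0, 0.2, 177.5]
force: [0.2, -0.4, -1.3]
opening: 0.0745
gripper_force: 0.0
```

```bash
python3 - <<'E'
from h import *
o=ctrl.get_obs(); print(o['clock'],o['tool_pos'],o['orientation'],o['joint_pos'].round())
p=ctrl.snapshot('wrist'); save(p,'C')
for r in ctrl.spot_point(p,'bottle_1'): print(r['at'],round(r['score'],2), at(p,r['at'],0).round(3))
E
```

```text
28.5833 [ 0.45743317 -0.13406727  0.20643101] [179.96660501   0.23829299 177.47175708] [   7.    2.  -24.    0.  -64. -100.]
[369.2, 315.2] 0.95 [ 0.573 -0.098  0.   ]
[324.7, 202.2] 0.8 [ 0.459 -0.137  0.   ]
[483.2, 178.9] 0.67 [0.444 0.006 0.   ]
[300.5, 57.7] 0.62 [ 0.336 -0.151  0.   ]
```

D at (0.445, 0.007).

{"api": "apply_moves", "payload": {"commands": [[[-1.3,14.1,0],0.9,0.15],[[-1.3,14.1,0],0.9,0.15],[[-1.3,14.1,0],0.9,0.15],[[-1.3,14.1,0],0.9,0.15],[[-1.3,14.1,0],0.9,0.15],[[-1.3,14.1,0],0.9,0.15],[[-1.3,14.1,0],0.9,0.15],[[-1.3,14.1,-4],0.9,0.15],[[-1.3,14.1,-8],0.9,0.15],[[-1.3,14.1,-11.1],0.9,0.15],[[-1.3,14.1,-11.1],0.9,0.15],[[-1.3,14.1,-11.1],0.9,1],[[-1.3,14.1,-11.1],0.9,1],[[-1.3,14.1,-11.1],0.9,1],[[-1.3,14.1,-11.1],0.9,1],[[-1.3,14.1,-11.1],0.9,1],[[-1.3,14.1,-11.1],0.9,1],[[-1.3,14.1,-11.1],0.9,1],[[-1.3,14.1,-11.1],0.9,1]]}}

```text
clock: 30.27
tool_pos: [0.4438, 0.0072, 0.0944]
orientation: [-180.0, 0.1, -131.0]
force: [-2.7, 2.8, 6.7]
opening: 0.0393
gripper_force: 30.0
```

{"api": "apply_moves", "payload": {"commands": [[[0,0,0],-0.1,1],[[0,0,0],-0.2,1],[[0,0,0],-0.3,1],[[0,0,0],-0.4,1],[[0,0,0],-0.5,1],[[0,0,0],-0.6,1],[[0,0,0],-0.7,1],[[0,0,0],-0.8,1],[[0,0,0],-0.9,1],[[0,0,0],-0.9,1],[[0,0,0],-0.9,0.15],[[0,0,0],-0.9,0.15],[[0,0,0],-0.9,0.15],[[0,0,0],-0.9,0.15],[[0,0,4],-0.9,0.15],[[0,0,8],-0.9,0.15],[[0,0,11],-0.9,0.15],[[0,0,11],-0.9,0.15],[[0,0,11],-0.9,0.15]]}}

```text
clock: 31.85
tool_pos: [0.4443, 0.0073, 0.2053]
orientation: [179.9, 0.2, 177.5]
force: [-0.1, -0.3, -0.8]
opening: 0.074
gripper_force: 0.0
```

```bash
python3 - <<'E'
from h import *
o=ctrl.get_obs(); print(o['clock'],o['tool_pos'],o['orientation'],o['joint_pos'].round())
p=ctrl.snapshot('wrist'); save(p,'D')
for r in ctrl.spot_point(p,'bottle_1'): print(r['at'],round(r['score'],2), at(p,r['at'],0).round(3))
p=ctrl.snapshot('top'); save(p,'top9')
im=[cv2.imread(f'pics/{n}.png')[120:290,225:435] for n in 'BCD']
m=np.hstack(im); t=cv2.imread('pics/top9.png')[150:355,240:410]
m=cv2.resize(m,(798,215)); t=cv2.resize(t,(315,380),interpolation=2)
z=np.zeros((600,798,3),np.uint8); z[:215]=m; z[220:600,:315]=t; cv2.imwrite('pics/m10.png',z)
E
```

```text
31.85 [0.44426643 0.00725803 0.20528187] [179.89476475   0.20201697 177.46877087] [  27.   -2.  -27.    0.  -64. -119.]
[327.3, 201.1] 0.78 [0.444 0.007 0.   ]
[175.1, 223.3] 0.64 [ 0.459 -0.133  0.   ]
[137.6, 79.0] 0.56 [ 0.333 -0.148  0.   ]
```

View pics/m10.png

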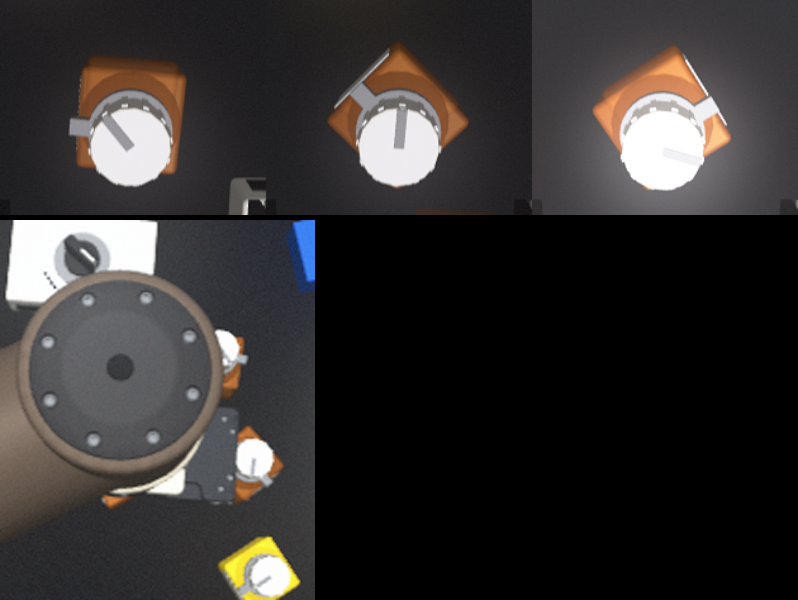

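{"api": "apply_moves", "payload": {"commands": [[[0,0,-4],0,0.15],[[0,0,-8],0,0.15],[[0,0,-11],0,0.15],[[0,0,-11],0,0.15],[[0,0,-11],0,1],[[0,0,-11],0,1],[[0,0,-11],0,1],[[0,0,-11],0,1],[[0,0,-11],0,1],[[0,0,-11],0,1],[[0,0,-11],0,1],[[0,0,-11],0,1],[[0,0,-9.5],0,1],[[0,0,-7],0,1],[[0,0,-4],0,1],[[0,0,-1],0,1],[[0,0,3],0,1],[[0,0,5],0,1],[[0,0,5],0,1]]}}

```text
clock: 33.58
tool_pos: [0.4451, 0.0072, 0.2579]
orientation: [179.9, 0.4, 177.5]
force: [1.1, 0.2, -4.0]
opening: 0.0395
gripper_force: 30.0
```

{"api": "apply_moves", "payload": {"commands": [[[-0.2,-2,0],0,1],[[-0.4,-5,0],0,1],[[-0.7,-9,0],0,1],[[-1,-13,0],0,1],[[-1.3,-17,0],0,1],[[-1.6,-21,0],0,1],[[-1.9,-25,0],0,1],[[-2.2,-29,0],0,1],[[-2.4,-32.5,0],0,1],[[-2.5,-34.8,0],0,1],[[-2.5,-35.6,0],0,1],[[-2.5,-35.6,-2],0,1],[[-2.5,-35.6,-6],0,1],[[-2.5,-35.6,-10],0,1],[[-2.5,-35.6,-13.5],0,1],[[-2.5,-35.6,-14.7],0,1],[[-2.5,-35.6,-15.3],0,1],[[-2.5,-35.6,-15.5],0,1],[[-2.5,-35.6,-15.5],0,1]]}}

```text
clock: 35.17
tool_pos: [0.4166, -0.3488, 0.0991]
orientation: [180.0, -0.2, 177.5]
force: [-5.7, 3.1, 10.5]
opening: 0.0395
gripper_force: 30.0
```

{"api": "apply_moves", "payload": {"commands": [[[0,0,0],0,0.15],[[0,0,0],0,0.15],[[0,0,0],0,0.15],[[0,0,0],0,0.15],[[0,0,4],0,0.15],[[0,0,8],0,0.15],[[0,0,11],0,0.15],[[0.8,4,11],0,0.15],[[1.6,8,11],0,0.15],[[2.4,12,11],0,0.15],[[3.1,16,11],0,0.15],[[3.8,20,11],0,0.15],[[3.9,21.5,11],0,0.15],[[3.9,21.5,11],0,0.15],[[3.9,21.5,11],0,0.15]]}}

```text
clock: 36.42
tool_pos: [0.4576, -0.1332, 0.2087]
orientation: [180.0, 0.0, 177.6]
force: [-0.0, -0.7, -0.0]
opening: 0.0745
gripper_force: 0.0
```

```bash
python3 - <<'E'
from h import *
o=ctrl.get_obs(); print(o['clock'],o['tool_pos'],o['joint_pos'].round())
for n in ('wrist','top'):
  p=ctrl.snapshot(n); save(p,n+'11')
  for r in ctrl.spot_point(p,'bottle_1'): print(n,np.round(r['at']),round(r['score'],2), at(p,r['at'],0).round(3))
E
```

```text
36.4167 [ 0.45760375 -0.13315393  0.20871195] [   8.    2.  -24.    0.  -65. -100.]
wrist [372. 312.] 0.94 [ 0.57  -0.095  0.   ]
wrist [ 86. 158.] 0.93 [ 0.41  -0.347  0.   ]
wrist [302.  57.] 0.77 [ 0.334 -0.15   0.   ]
wrist [322. 202.] 0.69 [ 0.458 -0.139  0.   ]
top [464. 308.] 0.89 [ 0.411 -0.345  0.   ]
top [374. 339.] 0.73 [ 0.339 -0.145  0.   ]
top [369. 285.] 0.71 [ 0.456 -0.135  0.   ]
top [127. 232.] 0.69 [0.561 0.404 0.   ]
```

{"api": "apply_moves", "payload": {"commands": [[[0,-0.1,-4],0,0.15],[[0,-0.1,-8],0,0.15],[[0,-0.1,-11.3],0,0.15],[[0,-0.1,-11.3],0,0.15],[[0,-0.1,-11.3],0,1],[[0,-0.1,-11.3],0,1],[[0,-0.1,-11.3],0,1],[[0,-0.1,-11.3],0,1],[[0,-0.1,-11.3],0,1],[[0,-0.1,-11.3],0,1],[[0,-0.1,-11.3],0,1],[[0,-0.1,-11.3],0,1],[[0,-0.1,-10],0,1],[[0,-0.1,-7],0,1],[[0,-0.1,-4],0,1],[[0,-0.1,-1],0,1],[[0,-0.1,2],0,1],[[0,-0.1,2],0,1]]}}

```text
clock: 38.12
tool_pos: [0.4597, -0.1356, 0.2341]
orientation: [-180.0, 0.4, 177.5]
force: [2.7, 0.1, -3.5]
opening: 0.0394
gripper_force: 30.0
```

{"api": "apply_moves", "payload": {"commands": [[[0.7,-2,0],0,1],[[1.5,-5,0],0,1],[[2.5,-9,0],0,1],[[3.5,-13,0],0,1],[[4.4,-17,0],0,1],[[4.4,-21,0],0,1],[[4.4,-24.5,0],0,1],[[4.4,-26.5,0],0,1],[[4.4,-27,0],0,1],[[4.4,-27,0],0,1],[[4.4,-27,-4],0,1],[[4.4,-27,-8],0,1],[[4.4,-27,-11],0,1],[[4.4,-27,-12.2],0,1],[[4.4,-27,-12.6],0,1],[[4.4,-27,-12.8],0,1],[[4.4,-27,-12.8],0,1]]}}

```text
clock: 39.53
tool_pos: [0.5021, -0.4048, 0.1015]
orientation: [-180.0, 0.1, 177.5]
force: [-0.9, 0.2, -4.0]
opening: 0.0393
gripper_force: 30.0
```

{"api": "apply_moves", "payload": {"commands": [[[0,0,-0.3],0,1],[[0,0,-0.4],0,1],[[0,0,-0.4],0,1],[[0,0,-0.4],0,0.15],[[0,0,-0.4],0,0.15],[[0,0,-0.4],0,0.15],[[0,0,-0.4],0,0.15],[[0,0,3],0,0.15],[[0,0,7],0,0.15],[[0,0,10.5],0,0.15],[[1.4,4,10.5],0,0.15],[[2.8,8,10.5],0,0.15],[[7.1,30.8,10.5],0,0.15],[[7.1,30.8,10.5],0,0.15],[[7.1,30.8,10.5],0,0.15],[[7.1,30.8,10.5],0,0.15],[[7.1,30.8,10.5],0,0.15],[[7.1,30.8,10.5],0,0.15],[[7.1,30.8,10.5],0,0.15],[[7.1,30.8,10.5],0,0.15]]}}

```text
clock: 41.2
tool_pos: [0.5727, -0.0957, 0.2057]
orientation: [-180.0, 0.0, 177.6]
force: [-0.5, 0.3, -0.0]
opening: 0.0745
gripper_force: 0.0
```

```bash
python3 - <<'E'
from h import *
o=ctrl.get_obs(); print(o['clock'],o['tool_pos'],o['joint_pos'].round())
for n in ('wrist','top'):
  p=ctrl.snapshot(n); save(p,n+'12')
  for r in ctrl.spot_point(p,'bottle_1'): print(n,np.round(r['at']),round(r['score'],2), at(p,r['at'],0).round(3))
E
```

```text
41.2 [ 0.57265626 -0.09570564  0.20569104] [  10.   12.  -12.    0.  -66. -102.]
wrist [ 8. 16.] 0.92 [ 0.408 -0.35   0.   ]
wrist [327. 203.] 0.63 [ 0.574 -0.096  0.   ]
top [486. 268.] 0.81 [ 0.5   -0.396  0.   ]
top [128. 232.] 0.78 [0.561 0.402 0.   ]
top [353. 229.] 0.68 [ 0.58  -0.097  0.   ]
top [463. 307.] 0.65 [ 0.411 -0.343  0.   ]
top [375. 339.] 0.55 [ 0.338 -0.148  0.   ]
top [280. 180.] 0.25 [0.691 0.07  0.   ]
```

{"api": "apply_moves", "payload": {"commands": [[[0,0,-4],0,0.15],[[0,0,-8],0,0.15],[[0,0,-11.1],0,0.15],[[0,0,-11.1],0,0.15],[[0,0,-11.1],0,1],[[0,0,-11.1],0,1],[[0,0,-11.1],0,1],[[0,0,-11.1],0,1],[[0,0,-11.1],0,1],[[0,0,-11.1],0,1],[[0,0,-11.1],0,1],[[0,0,-11.1],0,1],[[0,0,-10],0,1],[[0,0,-7],0,1],[[0,0,-4],0,1],[[0,0,-1],0,1],[[0,0,2],0,1],[[0,0,2],0,1]]}}

```text
clock: 42.9
tool_pos: [0.5748, -0.0976, 0.2324]
orientation: [-180.0, 0.5, 177.5]
force: [2.5, -0.2, -2.7]
opening: 0.0391
gripper_force: 30.0
```

{"api": "apply_moves", "payload": {"commands": [[[0.1,-2,0],0,1],[[0.2,-5,0],0,1],[[0.3,-9,0],0,1],[[0.4,-13,0],0,1],[[0.5,-17,0],0,1],[[0.6,-20.5,0],0,1],[[0.7,-23.5,0],0,1],[[0.7,-25.1,0],0,1],[[0.7,-25.1,0],0,1],[[0.7,-25.1,0],0,1],[[0.7,-25.1,-4],0,1],[[0.7,-25.1,-8],0,1],[[0.7,-25.1,-11],0,1],[[0.7,-25.1,-12.2],0,1],[[0.7,-25.1,-12.6],0,1],[[0.7,-25.1,-12.8],0,1],[[0.7,-25.1,-12.8],0,1]]}}

```text
clock: 44.32
tool_pos: [0.5798, -0.3467, 0.0998]
orientation: [-180.0, 0.0, 177.6]
force: [-1.0, -1.8, -3.6]
opening: 0.0391
gripper_force: 29.9
```

{"api": "apply_moves", "payload": {"commands": [[[0,0,-0.3],0,1],[[0,0,-0.5],0,1],[[0,0,-0.5],0,1],[[0,0,-0.5],0,0.15],[[0,0,-0.5],0,0.15],[[0,0,-0.5],0,0.15],[[0,0,-0.5],0,0.15],[[0,0,3],0,0],[[0,0,7],0,0],[[0,0,10],0,0],[[11.3,40.5,10],0.9,0],[[11.3,40.5,10],0.9,0],[[11.3,40.5,10],0.9,0],[[11.3,40.5,10],0.9,0],[[11.3,40.5,10],0.9,0],[[11.3,40.5,10],0.9,0],[[11.3,40.5,10],0.9,0],[[11.3,40.5,10],0.9,0],[[11.3,40.5,10],0.9,0],[[11.3,40.5,10],0.9,0]]}}

```text
clock: 45.98
tool_pos: [0.6915, 0.0552, 0.1974]
orientation: [-180.0, -0.0, -131.0]
force: [0.7, 0.3, 0.3]
opening: 0.0875
gripper_force: 0.0
```

{"api": "apply_moves", "payload": {"commands": [[[0.5,1.5,0],0,0],[[0.5,1.5,0],0,0],[[0.5,1.5,0],0,0]]}}

```text
clock: 46.23
tool_pos: [0.6962, 0.0692, 0.1967]
orientation: [180.0, -0.1, -130.9]
force: [0.7, 0.1, -0.6]
opening: 0.0877
gripper_force: 0.0
```

```bash
python3 - <<'E'
from h import *
o=ctrl.get_obs(); print(o['clock'],o['tool_pos'],o['orientation'],o['joint_pos'].round())
w=ctrl.snapshot('wrist'); print(line_angle(w))
p=ctrl.snapshot('top'); s=ctrl.snapshot('side')
for q in (p,s):
  for r in ctrl.spot_point(q,'bottle_1'): print(np.round(r['at']),round(r['score'],2), at(q,r['at'],0).round(3))
a=cv2.resize(p['img'][195:345,90:195],(280,400)); b=cv2.resize(p['img'][195:345,425:530],(280,400)); c=cv2.resize(s['img'][140:215,300:415],(306,200),interpolation=2); d=cv2.resize(s['img'][300:450,210:400],(240,190))
z=np.zeros((400,800,3),np.uint8); z[:,:240]=cv2.resize(a,(240,400)); z[:,240:480]=cv2.resize(b,(240,400)); z[:200,482:788]=c; z[205:395,482:722]=d
cv2.imwrite('pics/m13.png',z[:,:,::-1])
E
```

```text
46.2333 [0.69624834 0.06924177 0.19669257] [ 1.79969648e+02 -7.41062144e-02 -1.30862199e+02] [ 22.  23.   3.   0. -70. -62.]
(np.int64(228), np.float64(241.375), np.float64(78.0))
[489. 265.] 0.94 [ 0.506 -0.404  0.   ]
[376. 340.] 0.91 [ 0.337 -0.151  0.   ]
[464. 232.] 0.89 [ 0.581 -0.35   0.   ]
[464. 308.] 0.82 [ 0.41  -0.345  0.   ]
[404. 238.] 0.97 [ 0.329 -0.158  0.   ]
[384. 192.] 0.74 [ 0.409 -0.364  0.   ]
[329. 187.] 0.73 [ 0.577 -0.35   0.   ]
[356. 182.] 0.66 [ 0.503 -0.395  0.   ]
[255. 397.] 0.58 [0.558 0.391 0.   ]
```

View pics/m13.png

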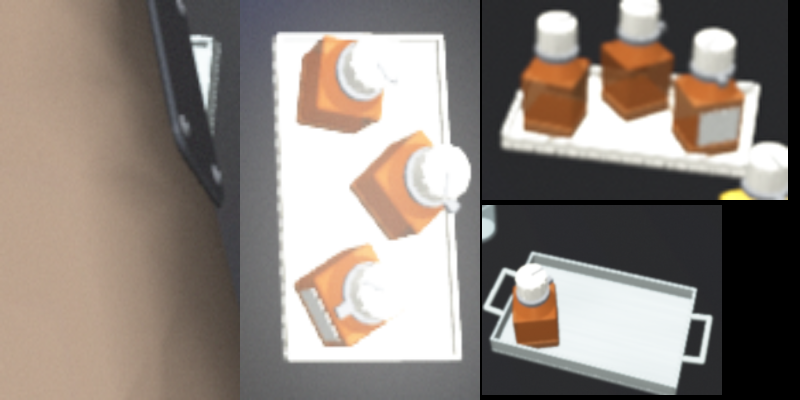

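```bash
python3 - <<'E'
from h import *
p=ctrl.snapshot('top'); s=ctrl.snapshot('side')
for n,a,b in [('D',(482.8,306.4),(387.2,155.8)),('B',(481,221.2),(328.2,149.4)),('C',(512.5,259.5),(359.4,143.8))]:
  print(n,at(p,a,.136).round(3),at(s,b,.136).round(3))
w=ctrl.snapshot('wrist'); print(ctrl.get_obs()['tool_pos'])
E
```

```text
D [ 0.408 -0.337  0.136] [ 0.411 -0.338  0.136]
B [ 0.576 -0.339  0.136] [ 0.578 -0.334  0.136]
C [ 0.501 -0.399  0.136] [ 0.498 -0.388  0.136]
[0.69623963 0.06727362 0.19782333]
```

{"api": "apply_moves", "payload": {"commands": [[[-0.4,-0.9,0],0,0],[[-0.4,-0.9,-4],0,0],[[-0.4,-0.9,-8],0,0],[[-0.4,-0.9,-11.5],0,0],[[-0.4,-0.9,-13],0,0],[[-0.4,-0.9,-13.5],0,0],[[-0.4,-0.9,-13.5],0,0],[[-0.4,-0.9,-13.5],0,1],[[-0.4,-0.9,-13.5],0,1],[[-0.4,-0.9,-13.5],0,1],[[-0.4,-0.9,-13.5],0,1],[[-0.4,-0.9,-13.5],0,1],[[-0.4,-0.9,-13.5],0,1],[[-0.4,-0.9,-13.5],0,1],[[-0.4,-0.9,-13.5],0,1],[[-0.4,-0.9,-13.5],0,1],[[-0.4,-0.9,-13.5],0,1],[[-0.4,-0.9,-13.5],0,1],[[-0.4,-0.9,-13.5],0,1],[[-0.4,-0.9,-13.5],0,1]]}}

```text
clock: 48.3
tool_pos: [0.6925, 0.059, 0.0625]
orientation: [-180.0, 0.0, -131.0]
force: [2.3, -2.0, -1.6]
opening: 0.0126
gripper_force: 30.0
```

{"api": "apply_moves", "payload": {"commands": [[[0,0,0],-0.12,1],[[0,0,0],-0.24,1],[[0,0,0],-0.36,1],[[0,0,0],-0.48,1],[[0,0,0],-0.6,1],[[0,0,0],-0.72,1],[[0,0,0],-0.84,1],[[0,0,0],-0.96,1],[[0,0,0],-1.06,1],[[0,0,0],-1.14,1],[[0,0,0],-1.2,1],[[0,0,0],-1.2,1],[[0,0,0],-1.2,1],[[0,0,0],-1.2,1]]}}

```text
clock: 49.47
tool_pos: [0.6925, 0.0593, 0.0625]
orientation: [180.0, 0.0, 160.4]
force: [1.0, -1.1, -1.1]
opening: 0.0124
gripper_force: 30.0
```

{"api": "apply_moves", "payload": {"commands": [[[0,0,0],0,0],[[0,0,0],0,0],[[0,0,0],0,0],[[0,0,0],0,0],[[0,0,0],0,0],[[0,0,4],0,0],[[0,0,8],0,0],[[0,0,12],0,0],[[0,0,14],0,0],[[0,0,14],0,0],[[0,0,14],0,0]]}}

```text
clock: 50.38
tool_pos: [0.693, 0.0595, 0.2047]
orientation: [179.9, 0.2, 160.3]
force: [-0.8, 0.7, -0.6]
opening: 0.0808
gripper_force: 0.0
```

```bash
python3 - <<'E'
from h import *
o=ctrl.get_obs(); print(o['clock'],o['tool_pos'],o['orientation'],o['force'])
w=ctrl.snapshot('wrist'); print(line_angle(w)); save(w,'w14')
p=ctrl.snapshot('top'); s=ctrl.snapshot('side')
for q in (p,s):
  for r in ctrl.spot_point(q,'bottle_1'): print(np.round(r['at']),round(r['score'],2), at(q,r['at'],0).round(3))
a=w['img'][90:330,180:480]; 
cv2.imwrite('pics/m14.png',np.vstack([cv2.resize(s['img'],(640,360)),np.hstack([a,np.zeros((240,340,3),np.uint8)])])[:,:,::-1])
E
```

```text
50.3833 [0.69297119 0.05953954 0.20471295] [1.79862309e+02 1.56530492e-01 1.60288440e+02] [-0.81214779  0.70303008 -0.63684565]
(np.int64(156), np.float64(235.75), np.float64(76.3125))
[464. 232.] 0.95 [ 0.582 -0.35   0.   ]
[465. 308.] 0.85 [ 0.411 -0.347  0.   ]
[375. 336.] 0.74 [ 0.345 -0.149  0.   ]
[489. 268.] 0.61 [ 0.501 -0.403  0.   ]
[254. 398.] 0.94 [0.559 0.394 0.   ]
[384. 192.] 0.77 [ 0.412 -0.362  0.   ]
[358. 182.] 0.7 [ 0.495 -0.394  0.   ]
[326. 187.] 0.67 [ 0.586 -0.346  0.   ]
[401. 240.] 0.63 [ 0.337 -0.147 -0.   ]
```

View pics/m14.png

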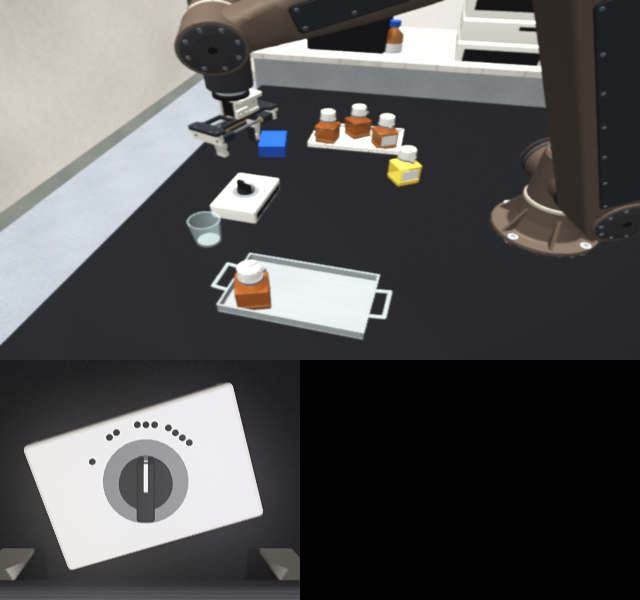

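The knob line points at the three dots (crop (145,425)). All bottles stand upright in their trays, and the gripper is clear of everything.

```bash
python3 -c "
from plant import ctrl
print(ctrl.close_job())"
```

```text
the job is handed in; nothing more can be done
None
```

The job is handed in, at about 50 s on the robot clock: all four caps were tested with the selector at one dot, the one loose bottle stands in the steel tray and the three tight ones in the white tray, and the selector was then turned to three dots; the hand-in call returned no verdict.

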